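# Take the green hand nut off its bottle clamp

## Task

The strap of the green bottle clamp is due for a change. Unscrew the green hand nut from its stud (anticlockwise seen from above, about a quarter turn), lift it clear once it is free, and set it flat, right way up, on the floor of the aluminium tray. Leave the orange nut on the other clamp as it is.

Things in the scene. Friction and masses are not known exactly. Their poses are not given: they have to be found in the camera images.
- green_nut: Green plastic 12-sided hand nut, 50 mm across flats, 30 high, 80 g, 31 mm bore; stud tip shows 9 mm above it. Origin: centre of underside, z up; white dash on top marks +x. Starts tight, underside at z 45 mm, x along the clamp's. Coarse thread with play, turns easily: anticlockwise from above it rises 2 mm, frees at 62 degrees, lifts straight off at 70 to 125, stops at 138.
- green_clamp: Fixed clamp under the green nut: grey 165 x 90 x 12 mm plate, steel pedestal 38 mm wide with top at z 45 mm, upright brass stud 27 mm across its threads, tip at z 84 mm. Strap and wooden cradle towards its +x, up to 120 mm from the stud, all below 38 mm, so fingers fit beside the nut in any direction. Origin: on the table, on the stud's axis; z up.
- tray: Open aluminium tray, fixed, 170 x 150 mm (its x, y), 32 mm high, walls and floor 4 mm thick. Origin on the table under its centre, z up.
- orange_nut: The same nut in orange, tightened on a like clamp; a bystander. Origin at the centre of its underside, z up.
Things that resemble listed ones, but are neither listed nor needed, are in the scene too. Several things look just like the tray: the one meant starts farthest from the robot's base.

How it is judged:
By the outcome, as a careful person would: the job done as asked, in the order asked, and still so for the second after the job is handed in, with the robot touching nothing.
It also fails if it takes over 48 s, if anything falls off the work surface, if the arm or the gripper's body presses on something with over 40 N, if the wrist force passes 120 N, or if a joint passes its speed limit or range.

## Robot

A 6-joint arm with a two-finger parallel gripper is mounted at the origin on the work surface. World frame = base frame: x ahead of the robot, y to its left, z up, the work surface at z = 0. Lengths are in m, angles in rad, forces in N, time in s.
With the tool pointing down it reaches from about 0.375 to 0.9 m from the base axis. Payload 3.1 kg.
Tool frame: the origin (TCP) lies midway between the tips of the shut fingers; the grasp point (between the pads) lies 19 mm behind it; x points along the fingers, z is the direction in which the jaws open and shut, and the axes are right-handed (so a half turn about x gives the same grasp; the last joint's range is limited). The gripper opens to 85 mm and grips with 20 to 120 N. Pads are 22 mm wide; open, the fingers measure 114 mm over their backs; the gripper's body (76 mm by 85 mm) begins 54 mm behind the grasp point. The pads swing forward as they close: fully open they stand 13 mm farther back than shut.
Start: joints at [1.153, 0.527, 1.433, -0, 1.181, -0.178], TCP at [0.148, 0.607, 0.231] pointing down, gripper open.
Joint ranges: [-3.08, 3.08], [-0.75, 2.2], [0.22, 2.44], [-1.43, 4.57], [0, 2.65], [-2.85, 2.85]. Speed limits (rad/s): [2.79, 2.79, 3.14, 3.14, 3.14, 3.14].

## Interface

Orientations are given as a unit quaternion [x, y, z, w].
In Python, from station import status, snapshot, camera_params, ticket gives the robot as it stands.
- The arm moves only by the tool arm_command, never from a script. Its argument "series" is a list that holds one entry, the list of rows, each a list of 4 numbers: the shift along the tool's x, y, z in mm, then the turn about the tool's x in rad. A call has 1 to 10 rows; each row shifts and turns the commanded pose from where the row before left it, along the tool's axes as they then stand; what a row does not reach is not made up. A row lasts 1/10 s, in which the tool goes at most 50 mm and 8.59 degrees, less where a joint would pass 70% of its speed; a pose out of reach is approached as far as the arm can. A call is refused whole if a number of a shift passes 50 or a number of a turn 0.15, either way. A call with a gripper value outside its range is refused whole. "jaw" is the opening in per cent of the stroke, from 0 (shut) to 100 (fully open), set as the call begins (left out, the last holds). The fingers move at their own pace and stop on an object; "force" is the grip in N (left out, the last holds). Time passes only in rows, so rows that do not move let the fingers close. It gives the time, the measured TCP pose, the force and the opening at its end, in the units of the state.
- status.sense(): the state, without advancing time (a new reading comes with each control period).
- snapshot(name): name is "scene" or "top" or "wrist"; returns the picture (384x512x3 uint8, red, green, blue); there is no depth.
- camera_params(name): a dict with "fovy" (degrees; the focal length in pixels is half the picture's height over the tangent of half this angle, whatever the lens; pixels are square), "cx", "cy" (the principal point, pixels), "extrinsics" (4x4, takes a point from camera to world coordinates); the wrist camera has in their place "mount" (4x4, takes a point from camera to tool coordinates, whose origin is the TCP and whose axes are the tool frame's). Camera axes: x right, y down, z forward; pixel columns grow to the right and rows downward; lengths in m; the calibration is good to about 2 mm. A picture is of the moment at which its call begins: read the wrist's pose just before it. camera_params takes no time and is no camera call.
- ticket.sign_off(): hands the job in, once; it reports no verdict.
The state is a dict: "t": time; "q": joint angles; "qd": joint speeds; "tau": joint torques, N m; "tcp_pos": TCP position; "tool_rot": TCP orientation; "force": force on the tool from outside, world axes, zero at the start; "ft_torque": the same for the moment, N m; "finger_gap": opening from 0.0 (shut) to 1.0 (fully open).
Only numpy, scipy, OpenCV 4.12 (cv2) and the standard library are available. Lean on these libraries where they do the work, as an engineer would, in place of code of your own. Each camera call takes 0.05 s, during which the arm holds its last target. There are 200 camera calls.

## Working session

There is one attempt and no reset: what is moved stays moved. The work goes in short steps, Python scripts to look and compute and a tool call to move; the robot and the scene stay as the last step left them, time stands still between calls to the robot, and variables do not carry over. Pictures are saved under pics/ and viewed, about 8 in all and at most 12, crops included, and the job is handed in when it is done.

Besides the shell and the picture viewer there is one more tool, called by a JSON object that holds its "fn" and its "kwargs". arm_command: Moves the arm, as the interface text tells. Its arguments: {"type":"object","properties":{"series":{"type":"array"},"jaw":{"type":"number"},"force":{"type":"number"}},"required":["series"]}

```bash
mkdir -p pics; cat > h.py <<'E'
import numpy as np, cv2
from station import status, snapshot, camera_params, ticket
from scipy.spatial.transform import Rotation as R
def shot(n,f):
    s=status.sense(); im=snapshot(n); cv2.imwrite('pics/'+f,im[:,:,::-1]); return s,im
def T(n,s=None):
    c=camera_params(n)
    if 'extrinsics' in c: return c,np.array(c['extrinsics'])
    M=np.eye(4); M[:3,:3]=R.from_quat(s['tool_rot']).as_matrix(); M[:3,3]=s['tcp_pos']
    return c,M@np.array(c['mount'])
def ray(n,u,v,z,s=None):
    c,E=T(n,s); f=192/np.tan(np.radians(c['fovy'])/2)
    d=E[:3,:3]@np.array([(u-c['cx'])/f,(v-c['cy'])/f,1]); o=E[:3,3]
    return o+d*(z-o[2])/d[2]
def proj(n,p,s=None):
    c,E=T(n,s); f=192/np.tan(np.radians(c['fovy'])/2)
    q=E[:3,:3].T@(np.array(p)-E[:3,3]); return c['cx']+f*q[0]/q[2],c['cy']+f*q[1]/q[2]
E
python3 - <<'E'
from h import *
s,a=shot('scene','s0.png'); _,b=shot('top','t0.png')
cv2.imwrite('pics/t0x.png',cv2.resize(b[:,:,::-1],(800,600),interpolation=cv2.INTER_CUBIC))
print(s); 
for n in('scene','top','wrist'): print(n,camera_params(n))
E
```

```text
{'t': 0.0, 'q': array([ 1.15249324e+00,  5.28476323e-01,  1.43393224e+00,  1.24432010e-05,
        1.18141765e+00, -1.78529243e-01]), 'qd': array([ 0.0011572 ,  0.00091281,  0.00124558,  0.00032505, -0.00255707,
       -0.00041509]), 'tau': array([-1.04082086e-03, -4.42370653e+01, -1.78023756e+01, -2.68462863e-04,
        8.60236818e-03, -7.76469182e-07]), 'tcp_pos': array([0.14810822, 0.60643858, 0.23031788]), 'tool_rot': array([-0.43697547,  0.55691153,  0.43624358,  0.55551196]), 'force': array([ 0.01440013, -0.00651466,  0.20531754]), 'ft_torque': array([-0.06458961, -0.04810134,  0.00821931]), 'finger_gap': 1.0002454211508236}
scene {'fovy': 57.56876903854831, 'cx': 262.672353426032, 'cy': 191.349645050179, 'extrinsics': array([[ 0.06657413,  0.82831972, -0.55628619,  0.82734765],
       [ 0.9977767 , -0.05354062,  0.03968706, -0.0275697 ],
       [ 0.00308967, -0.55769153, -0.83004253,  0.69096552],
       [ 0.        ,  0.        ,  0.        ,  1.        ]])}
top {'fovy': 52.252445632359255, 'cx': 263.3488673233044, 'cy': 190.77467304902652, 'extrinsics': array([[-0.00374382, -0.99849289,  0.0547533 ,  0.37605545],
       [-0.99942891,  0.00189728, -0.03373792,  0.01571158],
       [ 0.03358319, -0.05484834, -0.99792977,  1.11370139],
       [ 0.        ,  0.        ,  0.        ,  1.        ]])}
wrist {'fovy': 67.29921163682204, 'cx': 255.6919824424817, 'cy': 188.99706018075702, 'mount': array([[ 8.18174435e-04, -3.17567777e-01,  9.48235223e-01,
        -1.42481178e-01],
       [ 6.26255949e-05, -9.48235522e-01, -3.17567931e-01,
         8.23574752e-02],
       [ 9.99999663e-01,  3.19209757e-04, -7.55934191e-04,
         1.84411905e-04],
       [ 0.00000000e+00,  0.00000000e+00,  0.00000000e+00,
         1.00000000e+00]])}
```

View pics/t0x.png

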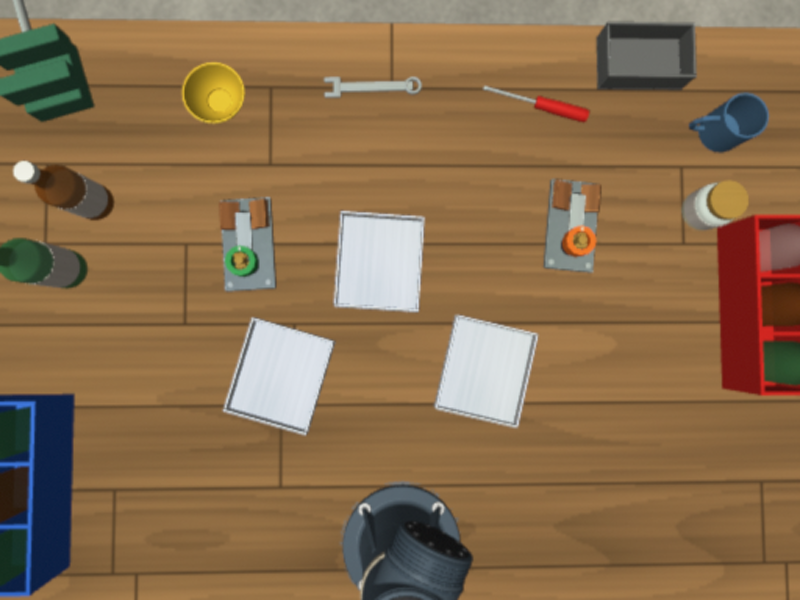

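View pics/s0.png

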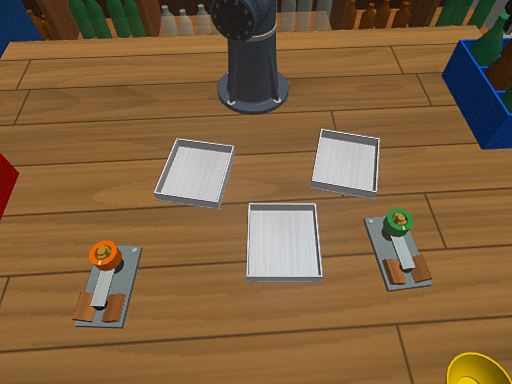

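The top view shows three tray look-alikes at (378,262), (278,377) and (487,372) in the 800 px picture. The first looks farthest from the base at about (400,540). The green nut is at (240,260) and the orange one at (580,240). The scene view agrees: green nut (399,220), far tray (284,242). I'll now check the projections and confirm in a crop.

```bash
python3 - <<'E'
from h import *
s=status.sense()
print('origin top',np.array(proj('top',[0,0,0]))*1.5625,'tcp',np.array(proj('top',s['tcp_pos']))*1.5625, 'scene origin',proj('scene',[0,0,0]),proj('scene',s['tcp_pos']))
k=1/1.5625
for n,c in dict(A=[(342,211),(425,216),(419,312),(334,307)],B=[(252,318),(333,341),(307,434),(223,411)],C=[(456,316),(537,334),(518,427),(435,409)]).items():
    P=np.array([ray('top',u*k,v*k,.032) for u,v in c]); m=P.mean(0); print(n,m.round(3),np.hypot(*m[:2]).round(3),[np.linalg.norm(P[i]-P[(i+1)%4]).round(3) for i in range(4)])
print('nut top cam',ray('top',240*k,260*k,.08),'scene cam',ray('scene',400,217,.08))
print('plate',[ray('top',u*k,v*k,.012).round(3) for u,v in[(219,200),(270,198),(274,290),(225,292)]])
a=cv2.imread('pics/t0.png')[110:210,120:290]; a=cv2.resize(a,None,fx=4.7,fy=4.7,interpolation=cv2.INTER_CUBIC)
cv2.imwrite('pics/c1.png',a)
E
```

```text
origin top [400.10990201 542.7576357 ] tcp [-34.66133949 497.72925335] scene origin (np.float64(252.64056769617082), np.float64(89.55441719152293)) (np.float64(523.4841597259292), np.float64(40.172427940274446))
A [0.501 0.035 0.032] 0.502 [np.float64(0.148), np.float64(0.172), np.float64(0.15), np.float64(0.171)]
B [0.3   0.211 0.032] 0.367 [np.float64(0.147), np.float64(0.167), np.float64(0.151), np.float64(0.168)]
C [ 0.306 -0.153  0.032] 0.342 [np.float64(0.148), np.float64(0.167), np.float64(0.15), np.float64(0.168)]
nut top cam [0.49752795 0.26935323 0.08      ] scene cam [0.49766674 0.27296786 0.08      ]
plate [array([0.614, 0.325, 0.012]), array([0.618, 0.234, 0.012]), array([0.451, 0.225, 0.012]), array([0.448, 0.312, 0.012])]
```

View pics/c1.png

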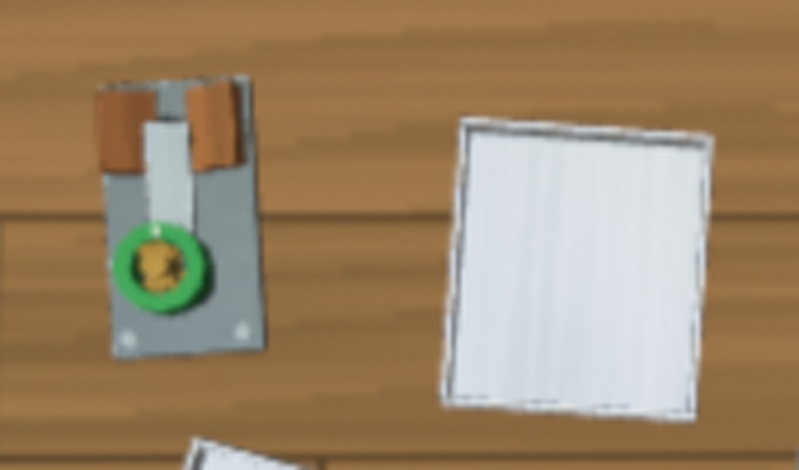

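The far tray is A at (0.501, 0.035), 0.50 m out against 0.37 and 0.34 m, and its sides come out at 148–172 mm. The crop confirms it, at crop pixel (580,270), and shows the green nut at (161,267) with its dash pointing up towards the strap. Both cameras put the nut at about (0.4975, 0.271). Next I work out the approach.

```bash
cat >> h.py <<'E'
def delta(p,s=None):
    s=s or status.sense(); M=R.from_quat(s['tool_rot']).as_matrix()
    return (M.T@(np.array(p)-s['tcp_pos'])*1000).round(1)
def yaw(s):
    z=R.from_quat(s['tool_rot']).as_matrix()[:,2]; return np.degrees(np.arctan2(z[1],z[0]))
E
python3 - <<'E'
from h import *
s=status.sense(); print(R.from_quat(s['tool_rot']).as_matrix().round(3), 'zyaw',yaw(s))
p=[.497,.271,.26]
print('delta',delta(p))
# camera viewpoint check: pixel of nut at that pose
for dx in (0,):
    s2=dict(s); s2['tcp_pos']=np.array(p); print(proj('wrist',[.4975,.271,.075],s2))
E
```

```text
[[-0.001 -0.971  0.238]
 [-0.002  0.238  0.971]
 [-1.     0.    -0.002]] zyaw 76.26063416261724
delta [ -29.2 -418.5 -243.1]
(np.float64(256.1700703069393), np.float64(167.26302759951787))
```

{"fn": "arm_command", "kwargs": {"series": [[[-40,0,0,0],[-30,-25,-15,0],[0,-40,-23,0],[0,-40,-23,0],[0,-40,-23,0],[0,-40,-23,0],[0,-40,-23,0],[0,-40,-23,0],[0,-40,-23,0],[0,-40,-23,0]]], "jaw": 100}}

```text
t: 1.1
tcp_pos: [0.4371, 0.3303, 0.301]
tool_rot: [-0.436, 0.556, 0.437, 0.556]
force: [0.8, 1.5, -0.2]
finger_gap: 1.003
```

```bash
python3 - <<'E'
from h import *
s=status.sense(); print(s['tcp_pos'],yaw(s),delta([.497,.271,.26]),s['q'])
E
```

```text
[0.43710157 0.33025187 0.30098076] 76.25706160256486 [ 41.  -72.3 -43.3] [ 4.42958226e-01  3.46133611e-01  1.53908412e+00  1.08505471e-04
  1.25715059e+00 -8.88011957e-01]
```

{"fn": "arm_command", "kwargs": {"series": [[[20,-30,-18,0],[10,-20,-12,0],[0,0,0,0.14],[0,0,0,0.14],[0,0,0,0.14],[0,0,0,0.14],[0,0,0,0.14],[0,0,0,0.14],[0,0,0,0.14],[0,0,0,0.14]]]}}

```text
t: 2.1
tcp_pos: [0.4773, 0.2907, 0.2708]
tool_rot: [-0.073, 0.704, 0.072, 0.703]
force: [0.1, -0.2, -0.5]
finger_gap: 1.0
```

```bash
python3 - <<'E'
from h import *
s=status.sense(); print(s['tcp_pos'],yaw(s),delta([.497,.271,.26]),s['q'],abs(s['qd']).max())
s,im=shot('wrist','w1.png'); print(proj('wrist',[.4975,.271,.075],s), yaw(s), s['tcp_pos'])
u,v=map(int,proj('wrist',[.4975,.271,.075],s)); 
c=im[max(v-75,0):v+75,max(u-100,0):u+100,::-1]; print('origin',max(u-100,0),max(v-75,0))
cv2.imwrite('pics/w1c.png',cv2.resize(c,None,fx=4,fy=4,interpolation=cv2.INTER_CUBIC))
E
```

```text
[0.47733787 0.2907012  0.27081267] 11.758268412110812 [ 10.8 -23.3  15.2] [3.47067737e-01 3.93576607e-01 1.55250227e+00 1.91997569e-05
 1.19671444e+00 1.41840122e-01] 1.3854575616366265
(np.float64(269.2564506644627), np.float64(182.73343864001305)) 11.758268412110812 [0.47733787 0.2907012  0.27081267]
origin 169 107
```

View pics/w1c.png

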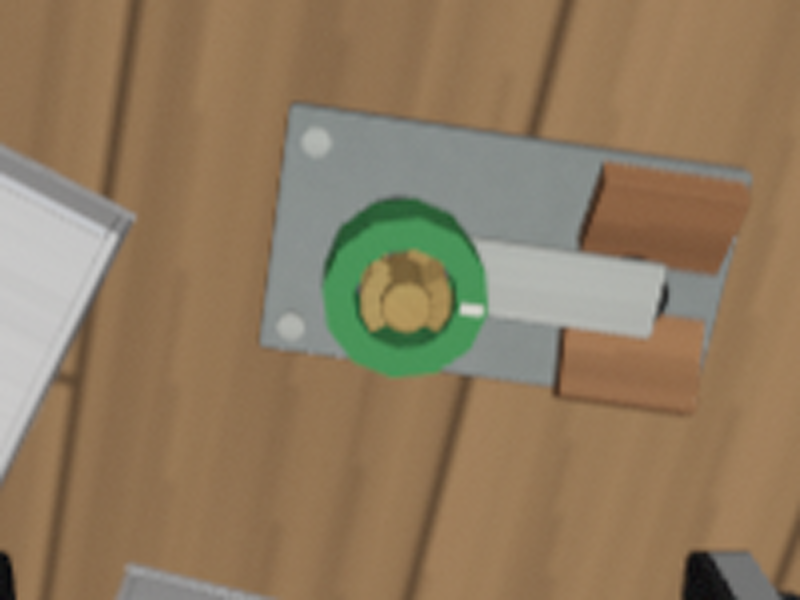

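The crop shows the nut's top ring centred at (406,296), which is full-image (270.5,181), with the dash at (471,310). I'll move nearer and view it again at rest to get the flats.

```bash
python3 - <<'E'
from h import *
s=status.sense(); print(s['tcp_pos'],yaw(s),s['q'][[0,5]])
s2=dict(s); 
s2['tcp_pos']=np.array([.47733787,.2907012,.27081267]); a=np.radians(11.758)
s2['tool_rot']=R.from_matrix(np.array([[0,np.sin(a),np.cos(a)],[0,-np.cos(a),np.sin(a)],[-1,0,0]])).as_quat()
P=ray('wrist',270.5,181,.075,s2); D=ray('wrist',169+471/4,107+310/4,.075,s2); print(P,D,np.degrees(np.arctan2(D[1]-P[1],D[0]-P[0])))
q=P.copy(); q[2]=.18; print(delta(q,s))
E
```

```text
[0.47733544 0.29070665 0.2708319 ] 11.555663051304144 [0.3470792  0.14538814]Traceback (most recent call last):
  File "<stdin>", line 5, in <module>
  File "scipy/spatial/transform/_rotation.pyx", line 1143, in scipy.spatial.transform._rotation.Rotation.from_matrix
ValueError: Non-positive determinant (left-handed or null coordinate frame) in rotation matrix 0: [[ 0.          0.20377845  0.97901703]
 [ 0.         -0.97901703  0.20377845]
 [-1.          0.          0.        ]].
```

```bash
python3 - <<'E'
from h import *
s=status.sense()
s2=dict(s); 
s2['tcp_pos']=np.array([.47733787,.2907012,.27081267]); a=np.radians(11.758)
s2['tool_rot']=R.from_matrix(np.array([[0,-np.sin(a),np.cos(a)],[0,np.cos(a),np.sin(a)],[-1,0,0]])).as_quat()
P=ray('wrist',270.5,181,.075,s2); D=ray('wrist',169+471/4,107+310/4,.075,s2); print(P,D,np.degrees(np.arctan2(D[1]-P[1],D[0]-P[0])))
q=P.copy(); q[2]=.16; print(delta(q,s))
E
```

```text
[0.49872975 0.27355556 0.075     ] [0.51929707 0.27324629 0.075     ] -0.8614680701171658
[110.8 -21.1  17.7]
```

{"fn": "arm_command", "kwargs": {"series": [[[30,-10,9,0],[40,-10,9,0],[35,0,0,0],[6,0,0,0.1],[0,0,0,0.06],[0,0,0,0]]]}}

```text
t: 2.75
tcp_pos: [0.4991, 0.2748, 0.1593]
tool_rot: [-0.019, 0.708, 0.019, 0.706]
force: [0.6, -0.6, -0.5]
finger_gap: 0.999
```

```bash
python3 - <<'E'
from h import *
s,im=shot('wrist','w2.png'); print(s['tcp_pos'],yaw(s),abs(s['qd']).max())
u,v=map(int,proj('wrist',[.498,.272,.075],s)); print(u,v)
u0,v0=u-80,v-60
c=im[max(v0,0):v0+120,max(u0,0):u0+160,::-1]; print('origin',u0,v0)
cv2.imwrite('pics/w2c.png',cv2.resize(c,None,fx=5,fy=5,interpolation=cv2.INTER_CUBIC))
E
```

```text
[0.49906859 0.27483648 0.15934764] 3.033054268774309 0.03752600435979584
255 198
origin 175 138
```

View pics/w2c.png

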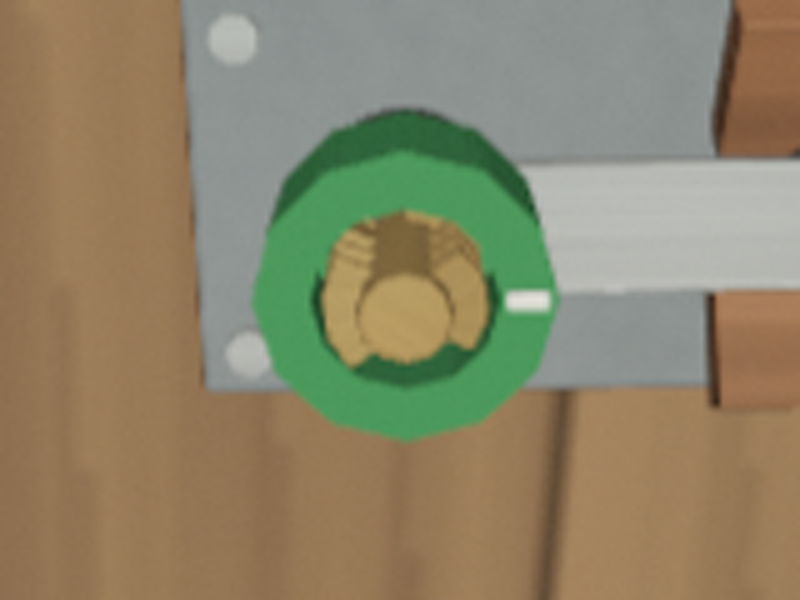

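The crop shows the dodecagon corners at (252,298), (557,298), (405,440) and (405,152). The dash at (527,301) points at a corner, so the flats lie 15° off the dash.

```bash
python3 - <<'E'
from h import *
s=status.sense()
g=lambda x,y: ray('wrist',175+x/5-.4,138+y/5-.4,.075,s)
C=[g(*p) for p in[(252,298),(557,298),(405,440),(405,152)]]; P=np.mean(C,0); print(np.linalg.norm(C[0]-C[1]),np.linalg.norm(C[2]-C[3]))
D=g(527,301); print(P,D,np.degrees(np.arctan2(D[1]-P[1],D[0]-P[0])),np.degrees(np.arctan2(*(C[1]-C[0])[[1,0]])),delta([P[0],P[1],.046],s))
print(s['tcp_pos'],yaw(s),s['q'])
E
```

```text
0.051227341475537994 0.051545880517841904
[0.49872085 0.27310334 0.075     ] [0.51925189 0.27394442 0.075     ] 2.3458855357074255 3.122866590826619 [113.9  -1.8  -0.7]
[0.49940682 0.27496658 0.15989596] 3.0780755712529904 [3.07338138e-01 5.47301572e-01 1.64057365e+00 1.71969204e-06
 9.54499553e-01 2.53614516e-01]
```

{"fn": "arm_command", "kwargs": {"series": [[[0,-2,0,0.13],[20,0,0,0.13],[40,0,0,0],[35,0,0,0],[14,0,0,0],[5,0,0,0],[0,0,0,0],[0,0,0,0]]]}}

```text
t: 3.6
tcp_pos: [0.5008, 0.2735, 0.0477]
tool_rot: [0.074, 0.702, -0.073, 0.704]
force: [-0.2, 0.6, -0.4]
finger_gap: 0.999
```

{"fn": "arm_command", "kwargs": {"series": [[[0,0,0,0],[0,0,0,0],[0,0,0,0],[0,0,0,0],[0,0,0,0],[0,0,0,0],[0,0,0,0],[0,0,0,0]]], "jaw": 0, "force": 50}}

```text
t: 4.4
tcp_pos: [0.5002, 0.2733, 0.0475]
tool_rot: [0.074, 0.703, -0.073, 0.704]
force: [-0.7, 0.2, 5.1]
finger_gap: 0.57
```

```bash
python3 - <<'E'
from h import *
s,im=shot('wrist','w3.png'); print(s['tcp_pos'],yaw(s),s['finger_gap']*85,s['force'],s['ft_torque'],s['q'],abs(s['qd']).max())
cv2.imwrite('pics/w3c.png',im[90:384,60:460,::-1])
E
```

```text
[0.50018115 0.27330971 0.04752834] -11.96359648882677 48.47213398959583 [-0.68908586  0.17237422  5.13232129] [-0.06721343  0.15272282  0.01294617] [3.04083516e-01 7.22594321e-01 1.70664644e+00 3.65593825e-05
 7.10542677e-01 5.12859263e-01] 0.0013181284557923275
```

View pics/w3c.png

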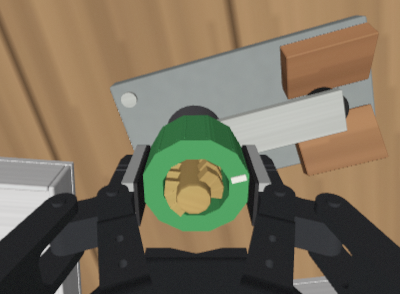

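The grip is on the flats: pads at about (130,180) and (258,180), dash at (238,180). Gap is 48.5 mm and side force is small. Now the turn.

{"fn": "arm_command", "kwargs": {"series": [[[0,0,0,-0.1],[-0.2,0,0,-0.1],[-0.2,0,0,-0.1],[-0.2,0,0,-0.1],[-0.2,0,0,-0.1],[-0.2,0,0,-0.1],[-0.2,0,0,-0.1],[-0.2,0,0,-0.1],[-0.2,0,0,-0.1],[-0.2,0,0,-0.1]]]}}

```text
t: 5.45
tcp_pos: [0.4991, 0.2736, 0.0494]
tool_rot: [-0.273, 0.652, 0.274, 0.652]
force: [-3.1, 1.0, 6.3]
finger_gap: 0.577
```

```bash
python3 - <<'E'
from h import *
s=status.sense(); print(s['tcp_pos'],yaw(s),s['finger_gap']*85,s['force'],s['ft_torque'],s['q'][5])
E
```

```text
[0.49906333 0.27363235 0.04935161] 45.52652377242256 49.08161170478403 [-3.08724509  0.95427848  6.25797419] [ 0.14889262  0.53558651 -0.08056429] -0.4909535282649674
```

{"fn": "arm_command", "kwargs": {"series": [[[-0.2,0,0,-0.1],[0,0,0,-0.1],[0,0,0,-0.1],[0,0,0,-0.1],[0,0,0,-0.1],[0,0,0,-0.1],[0,0,0,-0.1],[0,0,0,0],[0,0,0,0]]]}}

```text
t: 6.35
tcp_pos: [0.4998, 0.2734, 0.0496]
tool_rot: [-0.48, 0.519, 0.48, 0.52]
force: [-1.3, -0.1, 6.8]
finger_gap: 0.579
```

```bash
python3 - <<'E'
from h import *
s,im=shot('wrist','w4.png'); print(s['tcp_pos'],yaw(s),s['finger_gap']*85,s['force'],s['ft_torque'],s['q'][5])
cv2.imwrite('pics/w4c.png',im[90:384,60:460,::-1])
E
```

```text
[0.4997538  0.27343601 0.04955293] 85.43253039221072 49.18090051641613 [-1.29705806 -0.12034724  6.77981114] [ 0.07779864  0.2779426  -0.05399744] -1.1871907514189697
```

View pics/w4c.png

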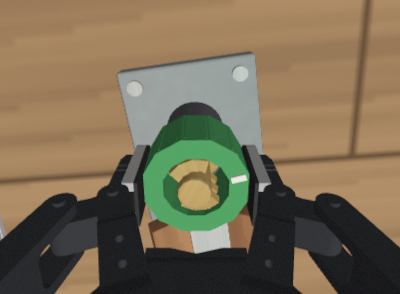

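The nut turned with the gripper: the dash is still at (238,180) and the yaw changed by 97°, inside the 70–125° window. Now lift gently.

{"fn": "arm_command", "kwargs": {"series": [[[-2,0,0,0],[-3,0,0,0],[-5,0,0,0],[-7,0,0,0],[-8,0,0,0],[-10,0,0,0],[-15,0,0,0],[-20,0,0,0],[-20,0,0,0],[0,0,0,0]]]}}

```text
t: 7.4
tcp_pos: [0.5017, 0.2738, 0.1416]
tool_rot: [-0.481, 0.517, 0.479, 0.522]
force: [0.1, 0.8, -1.3]
finger_gap: 0.574
```

```bash
python3 - <<'E'
from h import *
s=status.sense(); print(s['tcp_pos'],yaw(s),s['finger_gap']*85,s['force'],s['ft_torque'],s['q'][5])
k=1/1.5625
# tray yaw from its long sides
P=[ray('top',u*k,v*k,.032) for u,v in[(342,211),(425,216),(419,312),(334,307)]]
d=P[0]-P[3]+P[1]-P[2]; print('tray yaw',np.degrees(np.arctan2(d[1],d[0])))
print([ray('scene',u,v,.032).round(4) for u,v in[(248,205),(316,204),(322,280),(246,279)]])
print('delta to above tray',delta([.501,.035,.13]))
s,im=shot('wrist','w5.png'); cv2.imwrite('pics/w5c.png',im[:,:,::-1])
E
```

```text
[0.50169285 0.27378259 0.14155267] 85.43394775909701 48.80441729594046 [ 0.06569884  0.82692085 -1.27605602] [ 0.01871361 -0.00235428  0.02280316] -1.1870192571744342
tray yaw -4.1967403842753015
[array([ 0.4199, -0.0309,  0.032 ]), array([0.4271, 0.1198, 0.032 ]), array([0.6001, 0.1051, 0.032 ]), array([ 0.5884, -0.0421,  0.032 ])]
delta to above tray [  11.   -18.2 -238.1]
```

View pics/w5c.png

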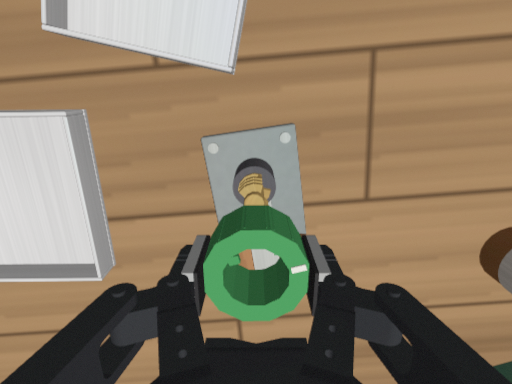

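The nut is off and hangs level in the jaws at (257,265), with the bare stud visible at (255,185). On to the tray centre, about (0.504, 0.036).

{"fn": "arm_command", "kwargs": {"series": [[[0,-2,-20,0],[0,-3,-40,0],[0,-4,-45,0],[0,-4,-45,0],[0,-4,-42,0],[0,-2,-28,0],[0,-2,-17,0],[0,0,0,0],[0,0,0,0],[0,0,0,0]]]}}

```text
t: 8.45
tcp_pos: [0.5011, 0.036, 0.1379]
tool_rot: [-0.479, 0.52, 0.48, 0.519]
force: [-0.1, -0.0, -0.3]
finger_gap: 0.575
```

```bash
python3 - <<'E'
from h import *
s,im=shot('wrist','w6.png'); print(s['tcp_pos'],yaw(s),s['finger_gap']*85,s['force'],delta([.504,.036,.02],s))
cv2.imwrite('pics/w6c.png',im[:,:,::-1])
print([proj('wrist',p,s) for p in([.504,.036,.004],)])
E
```

```text
[0.50110049 0.03601235 0.13786122] 85.47689271407013 48.85600276181441 [-0.06676324 -0.02312297 -0.27134471] [117.9  -3.    0.2]
[(np.float64(255.78920583999715), np.float64(182.25783326177975))]
```

View pics/w6c.png

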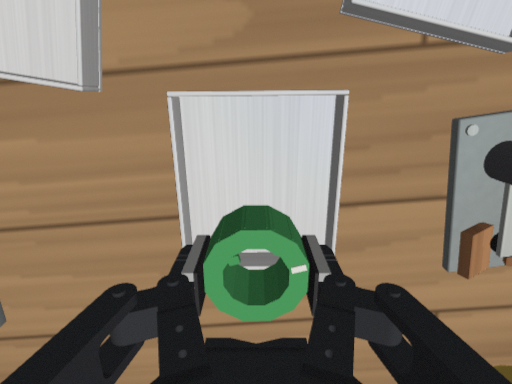

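The tray lies under the jaws: its base-side rim corners are at (170,95) and (347,92), and the nut is centred sideways between the walls. I check the fore-aft position from those corners.

```bash
python3 - <<'E'
from h import *
s=status.sense()
a,b=ray('wrist',169,95,.032,s),ray('wrist',348,92,.032,s); m=(a+b)/2; d=(b-a)/np.linalg.norm(b-a); n=np.array([-d[1],d[0],0]); n*=np.sign(n[0])
print(a,b,np.linalg.norm(a-b),'centre',m+.085*n, n)
E
```

```text
[ 0.4154741  -0.02823887  0.032     ] [0.42461994 0.11790579 0.032     ] 0.14643055717886097 centre [0.50488106 0.03952449 0.032     ] [ 0.99804756 -0.06245855 -0.        ]
```

{"fn": "arm_command", "kwargs": {"series": [[[30,-2,0,0],[35,0,0,0],[30,0,0,0],[15,0,0,0],[8,0,0,0],[4,0,0,0],[3,0,0,0],[0,0,0,0],[0,0,0,0]]]}}

```text
t: 9.4
tcp_pos: [0.5042, 0.035, 0.014]
tool_rot: [-0.48, 0.519, 0.479, 0.52]
force: [-0.2, -0.8, -0.8]
finger_gap: 0.573
```

{"fn": "arm_command", "kwargs": {"series": [[[2.5,0,0,0],[2,0,0,0],[1,0,0,0],[0.5,0,0,0],[0.5,0,0,0],[0,0,0,0],[0,0,0,0]]]}}

```text
t: 10.1
tcp_pos: [0.5036, 0.035, 0.0068]
tool_rot: [-0.48, 0.52, 0.48, 0.52]
force: [-0.2, 1.1, -0.4]
finger_gap: 0.572
```

{"fn": "arm_command", "kwargs": {"series": [[[0.5,0,0,0],[0.5,0,0,0],[0,0,0,0],[0,0,0,0]]]}}

```text
t: 10.5
tcp_pos: [0.5037, 0.035, 0.0065]
tool_rot: [-0.48, 0.519, 0.48, 0.52]
force: [-1.3, -0.9, 6.5]
finger_gap: 0.573
```

Contact: about 6.5 N upward. Release.

{"fn": "arm_command", "kwargs": {"series": [[[0,0,0,0],[0,0,0,0],[0,0,0,0],[0,0,0,0],[0,0,0,0]]], "jaw": 78}}

```text
t: 11.0
tcp_pos: [0.5036, 0.035, 0.0057]
tool_rot: [-0.48, 0.52, 0.48, 0.519]
force: [-0.3, 0.1, -1.4]
finger_gap: 0.781
```

{"fn": "arm_command", "kwargs": {"series": [[[-5,0,0,0],[-15,0,0,0],[-30,0,0,0],[-40,0,0,0],[-40,0,0,0],[-20,0,0,0],[0,0,0,0],[0,0,0,0]]]}}

```text
t: 11.8
tcp_pos: [0.5035, 0.035, 0.1562]
tool_rot: [-0.48, 0.519, 0.479, 0.52]
force: [1.0, -1.1, 0.4]
finger_gap: 0.774
```

```bash
python3 - <<'E'
from h import *
s,im=shot('wrist','w7.png'); print(s['tcp_pos'],s['force'],s['finger_gap'])
_,sc=shot('scene','s7.png')
cv2.imwrite('pics/w7c.png',np.hstack([cv2.resize(im[60:330,80:440,::-1],(400,300)),cv2.resize(sc[180:345,200:420,::-1],(400,300))]))
E
```

```text
[0.50346769 0.03502482 0.15619156] [ 0.95934147 -1.10905996  0.38326962] 0.7742317036753639
```

View pics/w7c.png

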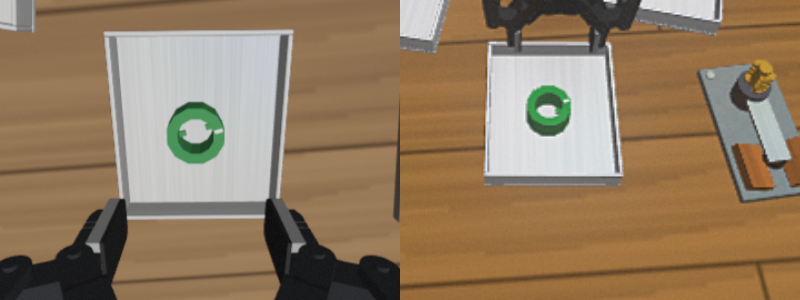

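The nut lies flat and dash up in the tray: (196,133) in the wrist half and (548,110) in the scene half. The stud at (758,80) is bare, and the gripper is clear of everything. Handing in.

```bash
python3 -c "
from h import *
print(ticket.sign_off(), status.sense()['t'])"
```

```text
the job is handed in; nothing more can be done
the job is handed in; nothing more can be done
```

The green nut is off its stud and lies flat, dash up, near the middle of the aluminium tray farthest from the base. I gripped it on its flats, turned it 97° anticlockwise, lifted it straight off and set it down. The job was handed in at about 12 s.

- **Last checks:** The final wrist and scene pictures show the nut flat in the tray, the stud bare and the gripper open about 150 mm above the tray floor. The highest wrist force I read was about 7 N. I never went near the orange nut, though the last pictures did not include it.
- **Disagreements:** The cameras differed by 4 mm or less on the nut's position and by about 8 mm on the tray's. A later wrist view put the tray centre about 5 mm from where I set the nut down, well within the tray.

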